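Tug-test three snap-in plugs and reject the loose one

TASK

Tug-test the three brass plugs in the aluminium block one after another, starting next to the yellow end: grip each and pull it straight up with about 15 N (never under 10 N, never over 20 N) for at least half a second, then let it settle back home. The one that is not retained and comes out goes into the red tray; leave the sound plugs home in their bores and everything else on the bench alone.

Things in the scene. Friction and masses are not known exactly. Their poses are not given: they have to be found in the camera images.
- block: bare aluminium block fixed to the bench, 60 (x) x 190 (y) x 45 (z) mm, three vertical bores 55 mm apart in a row along its y axis, the middle one at its centre; the last 16 mm at its +y end are painted yellow. Dark clamp feet 14 mm high stick out 20 mm from its long sides at the ends. Origin: centre of its underside; z up.
- slot1 (a point): mouth centre of the bore next to the yellow end, on the block's top face, 45 mm above the bench (1st to test). Two plugs are sound: after 1.5 mm of play their barb meets the bore's snap ring, they give springily, and drop back home when let go. One has no barb: nothing but its weight resists; it lifts right out (34 mm to clear the bore).
- slot2 (a point): mouth centre of the middle bore, on the block's top face (2nd to test). Plugs have about 1 mm of side play in their bores.
- slot3 (a point): mouth centre of the bore farthest from the yellow end, on the block's top face (3rd to test)
- ring1: steel snap ring out of sight inside bore 1, about 25 mm below the block's top, held down by a spring. It carries the pull on a sound plug. The three rings differ much in stiffness, each somewhere from 1.4 to 7.5 N per mm, so the height a plug is raised does not tell the pull.
- ring2: the same in bore 2, of another stiffness
- ring3: the same in bore 3, of another stiffness
- plug_a: one of three brass plugs, identical to the eye, standing in the bores; which name is in which bore changes; neither name nor look tells the loose one. Knurled round grip 20 mm across, top 30 mm above the block's top; flange 30 mm across, 4 mm thick, on the block; shank 34 mm down the bore. Origin: on its axis at the flange's underside (45 mm above the bench when home); z up the plug. About 80 g.
- plug_b: one of three brass plugs, identical to the eye, standing in the bores; which name is in which bore changes; neither name nor look tells the loose one. Knurled round grip 20 mm across, top 30 mm above the block's top; flange 30 mm across, 4 mm thick, on the block; shank 34 mm down the bore. Origin: on its axis at the flange's underside (45 mm above the bench when home); z up the plug. About 80 g.
- plug_c: one of three brass plugs, identical to the eye, standing in the bores; which name is in which bore changes; neither name nor look tells the loose one. Knurled round grip 20 mm across, top 30 mm above the block's top; flange 30 mm across, 4 mm thick, on the block; shank 34 mm down the bore. Origin: on its axis at the flange's underside (45 mm above the bench when home); z up the plug. About 80 g.
- red_tray: red open tray for rejects, fixed to the bench, outside 130 x 130 x 40 mm, walls and floor 5 mm, empty. Origin: centre of its underside; z up. It changes sides with the grey tray.
- grey_tray: grey open tray of the same size, fixed, not for rejects; one zinc cap lies in it. Origin: centre of its underside.
- cap1: bystander: loose zinc cap, disc 44 mm across, 14 mm high, in the grey tray; origin: centre of its underside
- cap2: bystander: loose zinc cap, disc 44 mm across, 14 mm high, on the bench; origin: centre of its underside
- cap3: bystander: loose zinc cap, disc 44 mm across, 14 mm high, on the bench; origin: centre of its underside
- cap4: bystander: loose zinc cap, disc 44 mm across, 14 mm high, on the bench; origin: centre of its underside
- collar: bystander: loose steel collar, 32 mm across, 12 mm high, on the bench; origin: centre of its underside
- nipple: bystander: loose brass nipple standing on the bench, 26 mm across, 24 mm high, without a knurl; origin: centre of its underside
- driver: bystander: red-handled screwdriver about 180 mm long lying on the bench; origin: under its middle
Not all that is in view belongs to the job. What is shaped like the plug_a but blue or turquoise is not meant. What is shaped like the plug_c but turquoise is not meant.

How it is judged:
By the outcome, as a careful person would: the job done as asked, in the order asked, and still so for the second after the job is handed in, with the robot touching nothing.
It also fails if it takes over 70 s, if anything falls off the work surface, if the arm or the gripper's body presses on something with over 40 N, if the wrist force passes 120 N, or if a joint passes its speed limit or range.

ROBOT

A 6-joint arm with a two-finger parallel gripper is mounted at the origin on the work surface. World frame = base frame: x ahead of the robot, y to its left, z up, the work surface at z = 0. Lengths are in m, angles in rad, forces in N, time in s.
With the tool pointing down it reaches from about 0.375 to 0.925 m from the base axis. Payload 5.7 kg.
Tool frame: the origin (TCP) lies where the fingers leave the gripper's body, on its centre line; the fingertips stand 80 mm ahead of it and the grasp point (between the pads) lies 61 mm ahead of it; z points along the fingers, y is the line along which they close (so a half turn about z gives the same grasp; the last joint's range is limited). The gripper opens to 88 mm and grips with 3 to 60 N. Pads are 20 mm wide; open, the fingers measure 115 mm over their backs; the gripper's body (75 mm by 178 mm) begins 61 mm behind the grasp point.
Start: joints at [1.164, 0.359, 1.51, -0, 1.272, -0.115], TCP at [0.173, 0.575, 0.303] pointing down, gripper open.
Joint ranges: [-2.97, 2.97], [-1.01, 2.36], [0.21, 2.38], [-0.96, 4.11], [0.2, 2.71], [-2.98, 2.98]. Speed limits (rad/s): [2.39, 2.39, 3.14, 3.14, 3.14, 3.14].

INTERFACE

Orientations are given as a rotation vector (axis times angle).
In Python, from workcell import r gives the robot as it stands.
- The arm moves only by the tool arm_command, never from a script. Its argument "moves" is a list of rows, each a list of 3 entries, a list of its own where there are three numbers: the closure, from 0 (fully open) to 1 (shut), then the shift along the tool's x, y, z in m, then the turn about the tool's z in rad. In form: [[claw, [tx, ty, tz], roll], ...]. A call has 1 to 12 rows; each row is the pose to reach, as a shift and turn from the pose commanded when the call began, along the tool's axes at that moment; what a row does not reach only later rows make up. A row lasts 1/10 s, in which the tool goes at most 50 mm and 8.59 degrees, less where a joint would pass 70% of its speed; a pose out of reach is approached as far as the arm can. A call with a gripper value outside its range is refused whole. The fingers move at their own pace and stop on an object; "squeeze" is the grip in N (left out, the last holds). Time passes only in rows, so rows that repeat a pose let the fingers close. It gives the time, the measured TCP pose, the force, the opening and the grip force at its end, in the units of the state.
- r.get_obs(): the state, without advancing time (a new reading comes with each control period).
- r.camera(name): name is "scene" or "top"; returns a dict with "pixels" (400x640x3 uint8, blue, green, red), "K" (3x3 intrinsics, pixels), "cam_to_world" (4x4, takes a point from camera to world coordinates). Camera axes: x right, y up, looking along -z (the intrinsics and any distortion apply to the point x, -y, -z); pixel columns grow to the right and rows downward; lengths in m; the calibration is good to about 2 mm. A picture is of the moment at which its call begins. There is no depth.
- r.hand_in(): hands the job in; it is judged then, once.
The state is a dict: "clock": time; "joint_pos": joint angles; "qd": joint speeds; "joint_torque": joint torques, N m; "position": TCP position; "tool_rot": TCP orientation; "contact_force": force on the tool from outside, world axes, zero at the start; "ft_torque": the same for the moment, N m; "opening": finger opening in m; "grasp_force": force on a finger pad.
Only numpy, scipy, OpenCV 4.12 (cv2) and the standard library are available. Lean on these libraries where they do the work, as an engineer would, in place of code of your own. Each camera call takes 0.05 s, during which the arm holds its last target. There are 200 camera calls.

## Working session

There is one attempt and no reset: what is moved stays moved. The work goes in short steps, Python scripts to look and compute and a tool call to move; the robot and the scene stay as the last step left them, time stands still between calls to the robot, and variables do not carry over. Pictures are saved under pics/ and viewed, at most 10 in all, crops included, and the job is handed in when it is done.

Besides the shell and the picture viewer there is one more tool, called as name(argument=value, ...) on one line, values as JSON. arm_command: Moves the arm, as the interface text tells. Its arguments: {"type":"object","properties":{"moves":{"type":"array","items":{"type":"array"}},"squeeze":{"type":"number"}},"required":["moves"]}

```bash
mkdir -p pics; ls; python3 - <<'E'
from workcell import r
import cv2
for n in("scene","top"):
    c=r.camera(n); cv2.imwrite(f"pics/{n}0.png",c["pixels"]); print(n,c["K"],c["cam_to_world"],[k for k in c])
print(r.get_obs())
E
```

```text
pics
scene [[397.70989562   0.         319.17473403]
 [  0.         397.70989562 197.01925688]
 [  0.           0.           1.        ]] [[ 0.83294218 -0.44804739  0.32474738  0.85465202]
 [ 0.55331054  0.68220961 -0.47795135 -0.40655331]
 [-0.00740092  0.57779199  0.8161505   0.7188811 ]
 [ 0.          0.          0.          1.        ]] ['pixels', 'K', 'cam_to_world']
top [[433.7048359    0.         319.72543006]
 [  0.         433.7048359  200.26942988]
 [  0.           0.           1.        ]] [[-0.0083738   0.9984306  -0.05537335  0.51438988]
 [-0.99995253 -0.00863674 -0.00451096  0.00275495]
 [-0.00498213  0.05533295  0.99845553  1.01534644]
 [ 0.          0.          0.          1.        ]] ['pixels', 'K', 'cam_to_world']
{'clock': 0.1, 'joint_pos': array([ 1.16389987e+00,  3.59471930e-01,  1.51132334e+00, -1.50957807e-05,
        1.27251216e+00, -1.15065414e-01]), 'qd': array([-0.00015566, -0.00097142, -0.0024006 , -0.00010612, -0.00031518,
        0.00051931]), 'joint_torque': array([ 5.95058700e-04, -5.16361606e+01, -2.71408117e+01,  6.78900350e-02,
        2.77546083e-02, -6.02383739e-05]), 'position': array([0.17241814, 0.57417584, 0.30187068]), 'tool_rot': array([-4.56712807e-01, -3.10778357e+00,  2.60784504e-03]), 'contact_force': array([-0.09358826, -0.26554439, -0.04698195]), 'ft_torque': array([ 0.0228726 , -0.04545962,  0.03950651]), 'grasp_force': 0.0, 'opening': 0.08807377733340604}
```

View pics/top0.png

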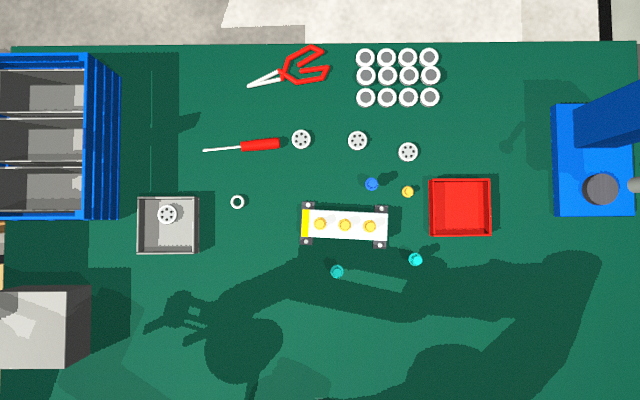

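View pics/scene0.png

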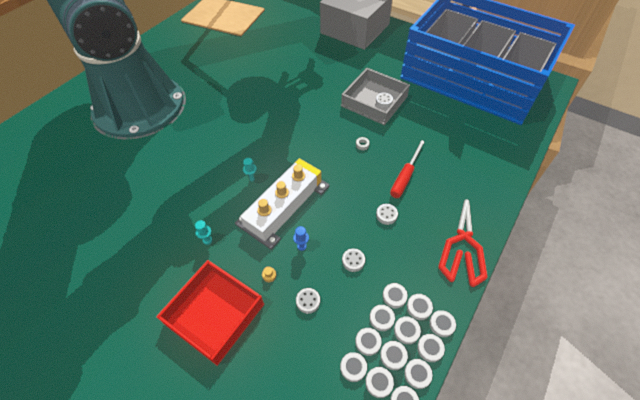

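The block with three brass plugs is at top px (320,224), (345,225), (370,226), with the yellow end at the left. Candidates that could be mistaken for plugs are the turquoise ones (336,271) and (415,259), the blue one (372,184) and the brass nipple (407,191). The red tray is at (460,207) and the grey one at (168,224). I choose the three in the block.

```bash
cat > h.py <<'E'
import numpy as np, cv2
from workcell import r
def ray(c,u,v):
    K=c["K"];T=c["cam_to_world"]
    d=T[:3,:3]@np.array([(u-K[0,2])/K[0,0],-(v-K[1,2])/K[1,1],-1]); return T[:3,3],d
def at(c,u,v,z):
    o,d=ray(c,u,v); return o+d*(z-o[2])/d[2]
def proj(c,p):
    T=c["cam_to_world"];q=T[:3,:3].T@(np.array(p)-T[:3,3]);K=c["K"]
    return K[0,2]+K[0,0]*q[0]/-q[2], K[1,2]-K[1,1]*q[1]/-q[2]
E
python3 - <<'E'
from h import *
c=r.camera("top");p=c["pixels"]
hsv=cv2.cvtColor(p,cv2.COLOR_BGR2HSV)
def blobs(m,mi,z):
    n,l,s,ce=cv2.connectedComponentsWithStats(m)
    for i in range(1,n):
        if s[i,4]>mi: print(s[i],ce[i].round(1),at(c,*ce[i],z).round(4))
print("yellow/brass");blobs(cv2.inRange(hsv,(12,110,90),(35,255,255)),20,.07)
m=cv2.inRange(hsv,(0,0,170),(180,60,255));m[:195]=0;m[250:]=0;m[:,:295]=0;m[:,395:]=0
print("block top");blobs(m,100,.045)
pts=cv2.findNonZero(cv2.bitwise_or(m,cv2.inRange(hsv,(12,110,90),(35,255,255))*np.uint8(0)+m));print(cv2.minAreaRect(pts))
print("red");blobs(cv2.inRange(hsv,(0,150,60),(8,255,255)),500,.04)
a=cv2.resize(p[170:290,290:450],None,fx=5,fy=5,interpolation=cv2.INTER_CUBIC);cv2.imwrite("pics/crop1.png",a[:600])
for u in [(302,203),(388,212),(386,242),(301,236)]: print(u,at(c,*u,.045).round(4))
s=r.camera("scene")
a=cv2.resize(s["pixels"][145:255,220:350],None,fx=5,fy=5,interpolation=cv2.INTER_CUBIC);cv2.imwrite("pics/crop2.png",a)
E
```

```text
yellow/brass
[402 186  12  12 113] [407.4 191.5] [ 0.5844 -0.1845  0.07  ]
[301 209   8  28 200] [304.6 222.6] [0.5185 0.0404 0.07  ]
[314 217  12  13 119] [319.6 223.1] [0.517  0.0078 0.07  ]
[338 219  13  12 120] [344.3 224.5] [ 0.5136 -0.046   0.07  ]
[  0 221   5  12  50] [  1.7 225.8] [0.5169 0.702  0.07  ]
[363 220  13  12 124] [368.9 225.7] [ 0.5105 -0.0995  0.07  ]
block top
[ 308  210   80   31 1791] [348.5 224.9] [ 0.5125 -0.0568  0.045 ]
((346.0331115722656, 224.6369171142578), (82.2852783203125, 41.10215759277344), 3.094058036804199)
red
[277  44  53  41 879] [304.4  65.9] [0.8772 0.0397 0.04  ]
[ 428  178   64   59 3641] [459.4 206.8] [ 0.5511 -0.3065  0.04  ]
(302, 203) [0.5624 0.0469 0.045 ]
(388, 212) [ 0.5406 -0.1453  0.045 ]
(386, 242) [ 0.4738 -0.1397  0.045 ]
(301, 236) [0.4887 0.0496 0.045 ]
```

View pics/crop1.png

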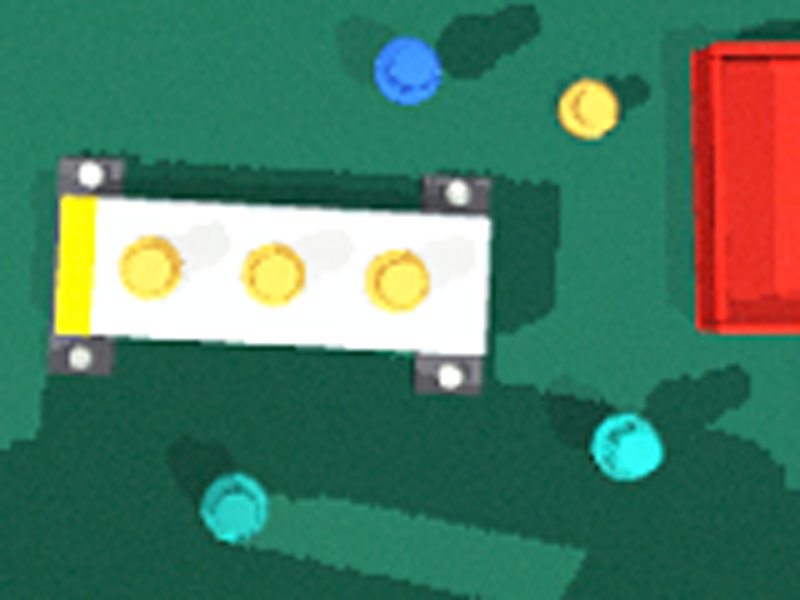

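View pics/crop2.png

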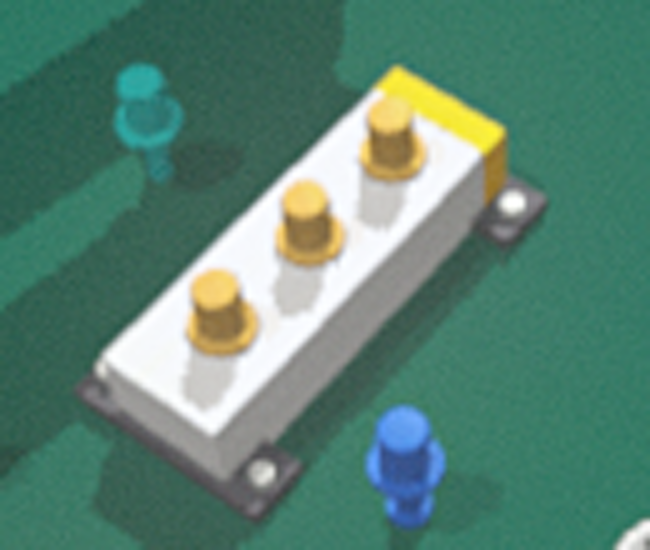

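The crops confirm three knurled brass plugs home in the block. The yellow end is at +y, and the turquoise and blue lookalikes stand on the bench.

```bash
cat >> h.py <<'E'
from scipy.spatial.transform import Rotation as R
def to(target,yaw_y=None,o=None):
    o=o or r.get_obs(); M=R.from_rotvec(o["tool_rot"])
    d=M.inv().apply(np.array(target)-o["position"]); y=M.as_matrix()[:,1]
    roll=None
    if yaw_y is not None:
        a=yaw_y-np.arctan2(y[1],y[0]); a=(a+np.pi/2)%np.pi-np.pi/2; roll=-a
    return d.round(4),roll
E
python3 - <<'E'
from h import *
s=r.camera("scene");t=r.camera("top")
for (a,b),(u,v) in zip([(392,115),(305,198),(216,286)],[(150,264),(273,270),(397,277)]):
    print("scene top z.075",at(s,220+a/5,145+b/5,.075).round(4),"top cam",at(t,290+u/5,170+v/5,.065).round(4))
print("scene flange ",[at(s,220+a/5,145+b/5,.049).round(4) for a,b in[(393,152),(309,236),(222,325)]])
print(to((.516,.007,.2),np.deg2rad(-3.5)))
E
```

```text
scene top z.075 [0.5209 0.0086 0.075 ] top cam [0.5177 0.0069 0.065 ]
scene top z.075 [ 0.5166 -0.0463  0.075 ] top cam [ 0.5146 -0.0469  0.065 ]
scene top z.075 [ 0.5133 -0.1004  0.075 ] top cam [ 0.5111 -0.1011  0.065 ]
scene flange  [array([0.5197, 0.0089, 0.049 ]), array([ 0.5162, -0.0468,  0.049 ]), array([ 0.5134, -0.1017,  0.049 ])]
(array([-0.4922, -0.4446,  0.1026]), np.float64(1.3400886575910713))
```

arm_command(moves=[[0,[-0.494,-0.443,0.06],1.34],[0,[-0.494,-0.443,0.06],1.34],[0,[-0.494,-0.443,0.06],1.34],[0,[-0.494,-0.443,0.06],1.34],[0,[-0.494,-0.443,0.06],1.34],[0,[-0.494,-0.443,0.06],1.34],[0,[-0.494,-0.443,0.06],1.34],[0,[-0.494,-0.443,0.06],1.34],[0,[-0.494,-0.443,0.1],1.34],[0,[-0.494,-0.443,0.1],1.34],[0,[-0.494,-0.443,0.1],1.34],[0,[-0.494,-0.443,0.1],1.34]], squeeze=45)

```text
clock: 1.5
position: [0.4823, 0.0666, 0.2195]
tool_rot: [2.288, 2.152, 0.001]
contact_force: [1.6, 0.2, -0.4]
opening: 0.0876
grasp_force: 0.0
```

```bash
python3 - <<'E'
from h import *
print(to((.5185,.008,.16),np.deg2rad(-3.5)))
o=r.get_obs();print(o["position"],o["tool_rot"],o["contact_force"],o["joint_pos"])
E
```

```text
(array([-0.0563,  0.0397,  0.0596]), np.float64(-0.00023636589218023474))
[0.48232759 0.06663765 0.21952506] [2.28812960e+00 2.15194782e+00 9.57273733e-04] [ 1.61353943  0.17677043 -0.4249548 ] [-4.72439585e-03  2.97111008e-01  1.84865994e+00  6.17536046e-05
  9.95030410e-01  5.65648529e-02]
```

arm_command(moves=[[0,[0,0,0],0],[0,[0,0,0],0],[0,[0,0,0],0]])

```text
clock: 1.8
position: [0.4807, 0.0693, 0.2198]
tool_rot: [-2.287, -2.152, 0.001]
contact_force: [0.3, -0.1, -0.0]
opening: 0.0883
grasp_force: 0.0
```

```bash
python3 - <<'E'
from h import *
print(to((.5185,.008,.16),np.deg2rad(-3.5)))
o=r.get_obs();print(o["position"],o["tool_rot"],o["contact_force"],o["qd"])
c=r.camera("top");cv2.imwrite("pics/t1.png",cv2.resize(c["pixels"][150:300,240:440],None,fx=4,fy=4))
E
```

```text
(array([-0.0589,  0.0415,  0.0597]), np.float64(0.0003094876199494223))
[0.48068797 0.06931016 0.21978108] [-2.28732643e+00 -2.15236888e+00  6.54755650e-04] [ 0.33764494 -0.08040766 -0.03613128] [ 0.02053091 -0.00873114  0.00418844 -0.00211503 -0.00377952 -0.0023655 ]
```

arm_command(moves=[[0,[-0.035,0.025,0.03],0],[0,[-0.059,0.0415,0.05],0],[0,[-0.059,0.0415,0.055],0],[0,[-0.059,0.0415,0.055],0],[0,[-0.059,0.0415,0.055],0]])

```text
clock: 2.35
position: [0.5185, 0.0087, 0.1652]
tool_rot: [-2.286, -2.154, 0.0]
contact_force: [0.8, 0.4, -0.2]
opening: 0.0881
grasp_force: 0.0
```

```bash
python3 - <<'E'
from h import *
print(to((.5185,.008,.133),np.deg2rad(-3.5)))
s=r.camera("scene");cv2.imwrite("pics/s1.png",cv2.resize(s["pixels"][80:260,200:400],None,fx=3.3,fy=3.3,interpolation=cv2.INTER_CUBIC))
E
```

```text
(array([-0.0007,  0.0001,  0.0322]), np.float64(0.0016074307082982742))
```

View pics/s1.png

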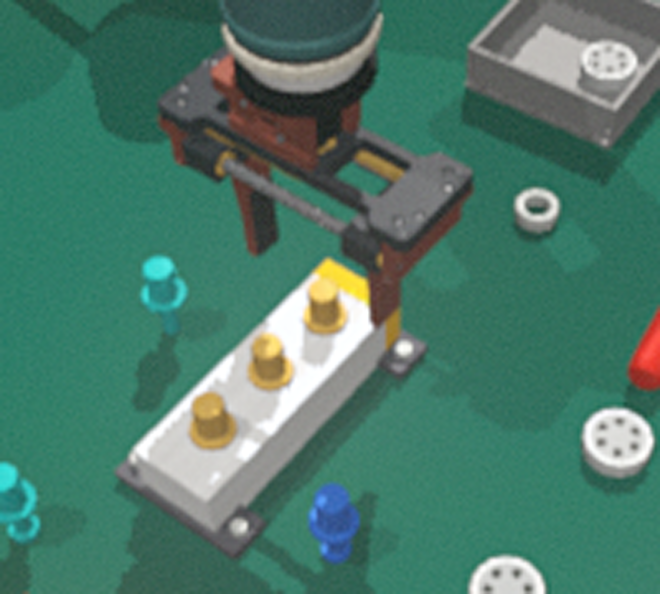

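The fingers straddle plug 1 (crop px 324,300) across the block, clear of its neighbours. Next is descending and a soft close.

arm_command(moves=[[0,[-0.0005,0,0.015],0],[0,[-0.0005,0,0.032],0],[0.6,[-0.0005,0,0.032],0],[0.9,[-0.0005,0,0.032],0],[0.9,[-0.0005,0,0.032],0],[0.9,[-0.0005,0,0.032],0],[0.9,[-0.0005,0,0.032],0],[0.9,[-0.0005,0,0.032],0]], squeeze=8)

```text
clock: 3.2
position: [0.5194, 0.0067, 0.1331]
tool_rot: [2.288, 2.152, 0.0]
contact_force: [-0.8, -0.0, 0.4]
opening: 0.0433
grasp_force: 0.0
```

```bash
python3 - <<'E'
from h import *
for i in range(3):
    o=r.get_obs();print(o["clock"],o["position"],o["contact_force"],o["ft_torque"],o["opening"],o["grasp_force"])
E
```

```text
3.2 [0.51937555 0.00665676 0.13306187] [-0.82041872 -0.01509069  0.41123191] [-0.04936271  0.06216632 -0.02074772] 0.04325650749728829 0.0
3.2 [0.51937555 0.00665676 0.13306187] [-0.82041872 -0.01509069  0.41123191] [-0.04936271  0.06216632 -0.02074772] 0.04325650749728829 0.0
3.2 [0.51937555 0.00665676 0.13306187] [-0.82041872 -0.01509069  0.41123191] [-0.04936271  0.06216632 -0.02074772] 0.04325650749728829 0.0
```

arm_command(moves=[[0.9,[0,0,0],0],[0.9,[0,0,0],0],[0.9,[0,0,0],0],[0.9,[0,0,0],0],[0.9,[0,0,0],0]])

```text
clock: 3.7
position: [0.5189, 0.0067, 0.1327]
tool_rot: [-2.288, -2.152, 0.001]
contact_force: [-1.7, -0.4, 1.5]
opening: 0.0197
grasp_force: 8.0
```

arm_command(moves=[[0.9,[0,0,0],0]])

```text
clock: 3.8
position: [0.5189, 0.0067, 0.1327]
tool_rot: [-2.288, -2.152, 0.001]
contact_force: [-1.5, -0.1, 2.0]
opening: 0.0196
grasp_force: 8.0
```

arm_command(moves=[[1,[0,0,0],0],[1,[0,0,0],0],[1,[0,0,0],0],[1,[0,0,0],0]], squeeze=45)

```text
clock: 4.2
position: [0.5189, 0.0067, 0.1327]
tool_rot: [-2.288, -2.152, 0.001]
contact_force: [-2.0, -1.6, 1.9]
opening: 0.0193
grasp_force: 45.0
```

arm_command(moves=[[1,[0,0,-0.001],0],[1,[0,0,-0.001],0],[1,[0,0,-0.001],0]])

```text
clock: 4.5
position: [0.5189, 0.0067, 0.1336]
tool_rot: [-2.288, -2.152, 0.001]
contact_force: [-2.7, -0.1, -1.1]
opening: 0.019
grasp_force: 45.0
```

arm_command(moves=[[1,[0,0,-0.0005],0],[1,[0,0,-0.001],0],[1,[0,0,-0.001],0],[1,[0,0,-0.001],0]])

```text
clock: 4.9
position: [0.519, 0.0067, 0.1346]
tool_rot: [-2.288, -2.152, 0.001]
contact_force: [-1.2, 0.1, -2.5]
opening: 0.019
grasp_force: 45.0
```

arm_command(moves=[[1,[0,0,-0.0005],0],[1,[0,0,-0.0005],0],[1,[0,0,-0.0005],0]])

```text
clock: 5.2
position: [0.519, 0.0067, 0.1351]
tool_rot: [-2.288, -2.152, 0.001]
contact_force: [-2.1, 0.0, -5.2]
opening: 0.019
grasp_force: 45.0
```

arm_command(moves=[[1,[0,0,-0.0005],0],[1,[0,0,-0.001],0],[1,[0,0,-0.001],0],[1,[0,0,-0.001],0]])

```text
clock: 5.6
position: [0.5189, 0.0067, 0.136]
tool_rot: [-2.288, -2.152, 0.001]
contact_force: [-2.0, 0.5, -8.2]
opening: 0.0192
grasp_force: 45.0
```

arm_command(moves=[[1,[0,0,-0.0008],0],[1,[0,0,-0.0015],0],[1,[0,0,-0.0015],0],[1,[0,0,-0.0015],0]])

```text
clock: 6.0
position: [0.519, 0.0067, 0.1375]
tool_rot: [-2.288, -2.152, 0.001]
contact_force: [-2.8, 0.2, -10.6]
opening: 0.0193
grasp_force: 45.0
```

arm_command(moves=[[1,[0,0,-0.001],0],[1,[0,0,-0.0017],0],[1,[0,0,-0.0017],0],[1,[0,0,-0.0017],0]])

```text
clock: 6.4
position: [0.519, 0.0067, 0.1392]
tool_rot: [-2.288, -2.152, 0.001]
contact_force: [-0.8, 1.2, -15.7]
opening: 0.0194
grasp_force: 45.0
```

arm_command(moves=[[1,[0,0,0],0],[1,[0,0,0],0],[1,[0,0,0],0],[1,[0,0,0],0]])

```text
clock: 6.8
position: [0.519, 0.0067, 0.1393]
tool_rot: [-2.288, -2.152, 0.001]
contact_force: [-2.0, 1.2, -17.7]
opening: 0.019
grasp_force: 45.0
```

arm_command(moves=[[1,[0,0,0],0],[1,[0,0,0],0],[1,[0,0,0],0],[1,[0,0,0],0]])

```text
clock: 7.2
position: [0.519, 0.0067, 0.1394]
tool_rot: [-2.288, -2.152, 0.001]
contact_force: [-3.0, 0.5, -16.9]
opening: 0.0189
grasp_force: 45.0
```

arm_command(moves=[[1,[0,0,0.002],0],[1,[0,0,0.004],0],[1,[0,0,0.0055],0],[1,[0,0,0.0063],0],[1,[0,0,0.0063],0],[1,[0,0,0.0063],0]])

```text
clock: 7.8
position: [0.5192, 0.0067, 0.1341]
tool_rot: [2.288, 2.153, 0.0]
contact_force: [-5.5, 0.8, -0.6]
opening: 0.0189
grasp_force: 45.0
```

arm_command(moves=[[0,[0,0,0],0],[0,[0,0,0],0],[0,[0,0,0],0],[0,[0,0,0],0],[0,[0,0,0],0],[0,[0,0,0],0]])

```text
clock: 8.4
position: [0.5195, 0.0067, 0.1333]
tool_rot: [2.288, 2.152, 0.0]
contact_force: [-0.1, -1.2, -0.2]
opening: 0.0631
grasp_force: 0.0
```

```bash
python3 - <<'E'
from h import *
print(to((.5155,-.0475,.133),np.deg2rad(-3.5)))
s=r.camera("scene");cv2.imwrite("pics/s2.png",cv2.resize(s["pixels"][120:260,220:380],None,fx=4,fy=4,interpolation=cv2.INTER_CUBIC))
E
```

```text
(array([-0.0543, -0.0007,  0.0003]), np.float64(0.00011640062303341914))
```

View pics/s2.png

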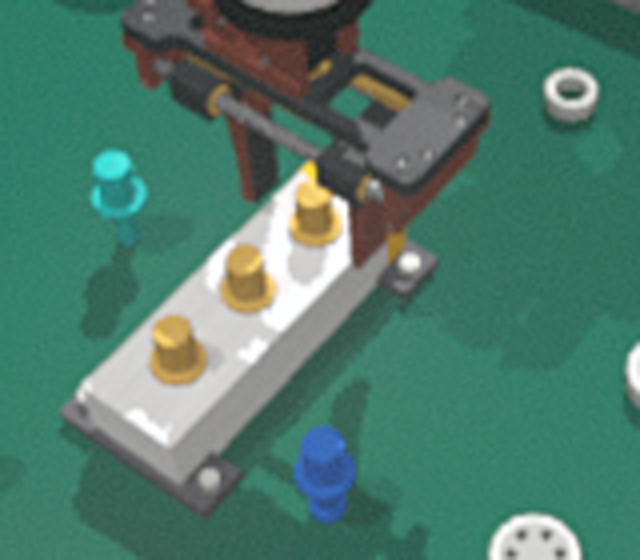

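Plug 1 (crop px 315,220) is back home and sound. Moving on to plug 2.

arm_command(moves=[[0,[-0.028,-0.0005,0],0],[0,[-0.0545,-0.001,0],0],[0.6,[-0.0545,-0.001,0],0],[0.9,[-0.0545,-0.001,0],0],[0.9,[-0.0545,-0.001,0],0],[0.9,[-0.0545,-0.001,0],0],[0.9,[-0.0545,-0.001,0],0],[0.9,[-0.0545,-0.001,0],0],[0.9,[-0.0545,-0.001,0],0],[0.9,[-0.0545,-0.001,0],0],[0.9,[-0.0545,-0.001,0],0],[0.9,[-0.0545,-0.001,0],0]], squeeze=8)

```text
clock: 9.65
position: [0.5149, -0.0476, 0.1332]
tool_rot: [-2.288, -2.153, 0.0]
contact_force: [-0.5, 0.6, -0.4]
opening: 0.0194
grasp_force: 8.0
```

arm_command(moves=[[1,[0,0,0],0],[1,[0,0,0],0],[1,[0,0,0],0],[1,[0,0,0],0]], squeeze=45)

```text
clock: 10.05
position: [0.5149, -0.0476, 0.1331]
tool_rot: [-2.288, -2.153, 0.0]
contact_force: [-0.4, 1.7, -0.6]
opening: 0.0194
grasp_force: 45.0
```

arm_command(moves=[[1,[0,0,-0.0005],0],[1,[0,0,-0.001],0],[1,[0,0,-0.001],0],[1,[0,0,-0.001],0]])

```text
clock: 10.45
position: [0.5149, -0.0477, 0.1341]
tool_rot: [2.288, 2.153, -0.0]
contact_force: [0.1, -1.1, -0.6]
opening: 0.0191
grasp_force: 45.0
```

arm_command(moves=[[1,[0,0,-0.0005],0],[1,[0,0,-0.001],0],[1,[0,0,-0.001],0],[1,[0,0,-0.001],0]])

```text
clock: 10.85
position: [0.5149, -0.0476, 0.1352]
tool_rot: [2.288, 2.153, -0.0]
contact_force: [0.0, 0.1, -1.1]
opening: 0.0193
grasp_force: 45.0
```

arm_command(moves=[[1,[0,0,-0.0005],0],[1,[0,0,-0.0005],0],[1,[0,0,-0.0005],0]])

```text
clock: 11.15
position: [0.5149, -0.0477, 0.1356]
tool_rot: [2.288, 2.153, -0.0]
contact_force: [-0.3, -0.4, -0.0]
opening: 0.019
grasp_force: 45.0
```

arm_command(moves=[[1,[0,0,-0.0005],0],[1,[0,0,-0.001],0],[1,[0,0,-0.001],0],[1,[0,0,-0.001],0]])

```text
clock: 11.55
position: [0.5149, -0.0476, 0.1366]
tool_rot: [2.288, 2.153, -0.0]
contact_force: [-0.4, -0.7, -0.8]
opening: 0.0188
grasp_force: 45.0
```

arm_command(moves=[[1,[0,0,-0.0005],0],[1,[0,0,-0.001],0],[1,[0,0,-0.0015],0],[1,[0,0,-0.0015],0]])

```text
clock: 11.95
position: [0.5149, -0.0477, 0.1382]
tool_rot: [2.288, 2.153, -0.0]
contact_force: [0.4, 0.9, -1.2]
opening: 0.0187
grasp_force: 45.0
```

Plug 2 is loose: raised 5 mm, it shows only its own weight. Lifting it right out.

arm_command(moves=[[1,[0,0,-0.008],0],[1,[0,0,-0.018],0],[1,[0,0,-0.03],0],[1,[0,0,-0.045],0],[1,[0,0,-0.065],0],[1,[0,0,-0.092],0],[1,[0,0,-0.092],0],[1,[0,0,-0.092],0]])

```text
clock: 12.75
position: [0.5153, -0.0477, 0.2312]
tool_rot: [2.287, 2.151, 0.002]
contact_force: [-0.3, 1.3, -0.6]
opening: 0.0193
grasp_force: 45.0
```

```bash
python3 - <<'E'
from h import *
c=r.camera("top");hsv=cv2.cvtColor(c["pixels"],cv2.COLOR_BGR2HSV)
m=cv2.bitwise_or(cv2.inRange(hsv,(0,140,50),(8,255,255)),cv2.inRange(hsv,(174,140,50),(180,255,255)));m[:150]=0;m[260:]=0;m[:,:420]=0;m[:,500:]=0
b=cv2.minAreaRect(cv2.findNonZero(m));print(b,at(c,*b[0],.03))
t=at(c,*b[0],.03);print(to((t[0],t[1],.225)));o=r.get_obs();print(o["position"],o["contact_force"],o["opening"],o["joint_pos"])
cv2.imwrite("pics/t3.png",cv2.resize(c["pixels"][150:290,270:510],None,fx=3.3,fy=3.3))
E
```

```text
((459.5, 206.99998474121094), (62.99999237060547, 57.99999237060547), 0.0) [ 0.55099164 -0.30992327  0.03      ]
(array([-0.2596,  0.0523,  0.0053]), None)
[ 0.51462933 -0.04761187  0.23026801] [-0.09313384  0.43643274 -1.2620168 ] 0.01905414999427495 [-2.25865531e-01  3.21919736e-01  1.77444220e+00 -1.96935515e-04
  1.04494728e+00 -1.64825432e-01]
```

View pics/t3.png

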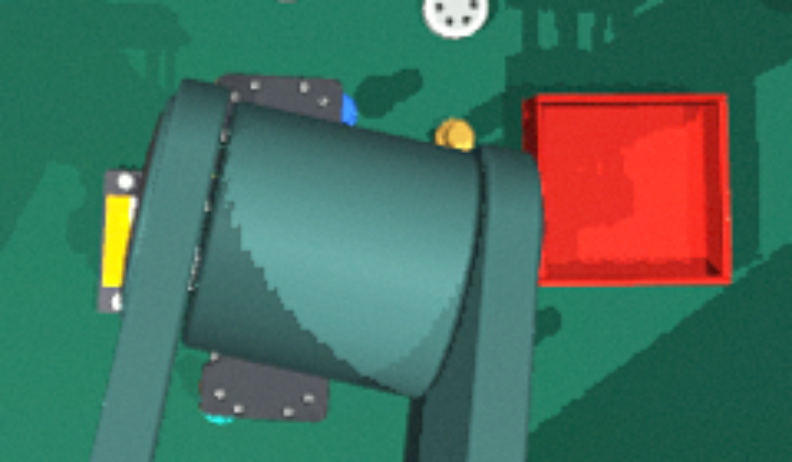

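The red tray is clear at crop px (630,190). The plug is still held, so I carry it there.

arm_command(moves=[[1,[-0.045,0.009,0],0],[1,[-0.09,0.018,0],0],[1,[-0.135,0.027,0],0],[1,[-0.18,0.036,0],0],[1,[-0.225,0.045,0],0],[1,[-0.25,0.051,0],0],[1,[-0.26,0.052,0],0],[1,[-0.26,0.052,0],0],[1,[-0.26,0.052,0],0]])

```text
clock: 13.7
position: [0.5502, -0.3087, 0.2292]
tool_rot: [-2.286, -2.151, 0.0]
contact_force: [-1.0, 0.1, -0.3]
opening: 0.0191
grasp_force: 45.0
```

```bash
python3 - <<'E'
from h import *
print(to((.551,-.309,.129)));o=r.get_obs();print(o["position"],o["contact_force"],o["opening"])
E
```

```text
(array([-0.0004,  0.0011,  0.1002]), None)
[ 0.55015598 -0.30871114  0.22924307] [-1.04627741  0.11011622 -0.31885029] 0.01913333101226688
```

arm_command(moves=[[1,[0,0,0.03],0],[1,[0,0,0.06],0],[1,[0,0,0.08],0],[1,[0,0,0.092],0],[1,[0,0,0.099],0],[1,[0,0,0.099],0],[1,[0,0,0.099],0]])

```text
clock: 14.4
position: [0.5515, -0.3103, 0.132]
tool_rot: [2.287, 2.152, 0.0]
contact_force: [-0.1, 0.1, -0.2]
opening: 0.0193
grasp_force: 45.0
```

arm_command(moves=[[1,[0,0,0.0007],0],[1,[0,0,0.0015],0],[1,[0,0,0.0015],0],[1,[0,0,0.0015],0]])

```text
clock: 14.8
position: [0.551, -0.3105, 0.13]
tool_rot: [2.288, 2.152, 0.0]
contact_force: [-0.9, 0.3, -1.6]
opening: 0.0191
grasp_force: 45.0
```

Lower 2 mm more, release partly, and rise.

arm_command(moves=[[1,[0,0,0.001],0],[1,[0,0,0.002],0],[1,[0,0,0.002],0],[1,[0,0,0.002],0]])

```text
clock: 15.2
position: [0.5509, -0.3103, 0.1275]
tool_rot: [-2.288, -2.153, 0.0]
contact_force: [-0.2, -1.0, -0.7]
opening: 0.0191
grasp_force: 45.0
```

arm_command(moves=[[0.5,[0,0,0],0],[0.5,[0,0,0],0],[0.5,[0,0,0],0],[0.5,[0,0,0],0],[0.5,[0,0,-0.005],0],[0.5,[0,0,-0.02],0],[0.5,[0,0,-0.05],0],[0.5,[0,0,-0.09],0],[0.3,[0,0,-0.09],0],[0,[0,0,-0.09],0]])

```text
clock: 16.2
position: [0.5517, -0.3108, 0.22]
tool_rot: [2.285, 2.15, 0.001]
contact_force: [0.9, 0.6, -0.3]
opening: 0.0562
grasp_force: 0.0
```

```bash
python3 - <<'E'
from h import *
print(to((.5115,-.102,.215),np.deg2rad(-3.5)));o=r.get_obs();print(o["position"])
s=r.camera("scene");cv2.imwrite("pics/s4.png",cv2.resize(s["pixels"][120:370,140:360],None,fx=2.4,fy=2.4,interpolation=cv2.INTER_CUBIC))
E
```

```text
(array([ 0.206 , -0.0528,  0.0043]), np.float64(0.00013288275860379173))
[ 0.55168556 -0.31084647  0.21995945]
```

View pics/s4.png

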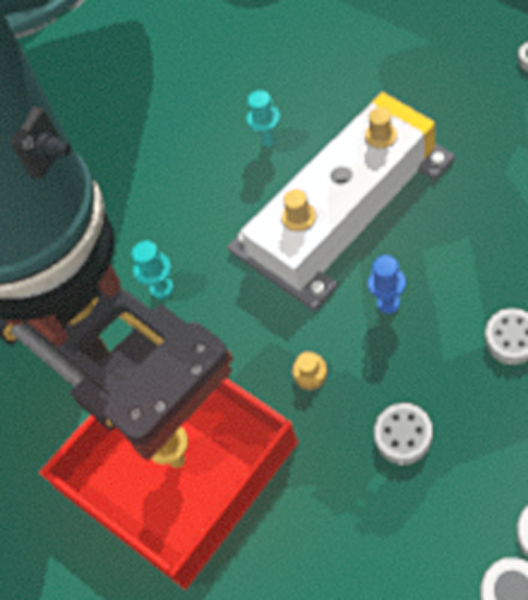

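Plug 2 stands in the red tray (crop px 170,445), and plugs 1 and 3 are home in the block. Now plug 3.

arm_command(moves=[[0,[0.045,-0.0115,0],0],[0,[0.09,-0.023,0],0],[0,[0.135,-0.0345,0],0],[0,[0.18,-0.046,0],0],[0,[0.2,-0.051,0],0],[0,[0.206,-0.053,0.02],0],[0,[0.206,-0.053,0.05],0],[0,[0.206,-0.053,0.05],0],[0,[0.206,-0.053,0.05],0]])

```text
clock: 17.15
position: [0.5097, -0.1012, 0.1668]
tool_rot: [-2.286, -2.151, 0.003]
contact_force: [-0.1, 0.2, 0.4]
opening: 0.0879
grasp_force: 0.0
```

```bash
python3 - <<'E'
from h import *
print(to((.5112,-.102,.133),np.deg2rad(-3.5)));o=r.get_obs();print(o["position"])
E
```

```text
(array([-0.0007,  0.0017,  0.0338]), np.float64(7.51198396149455e-05))
[ 0.50966553 -0.10122192  0.16684991]
```

arm_command(moves=[[0,[-0.0005,0.001,0.018],0],[0,[-0.0005,0.001,0.033],0],[0.6,[-0.0005,0.001,0.033],0],[0.6,[-0.0005,0.001,0.033],0],[0.6,[-0.0005,0.001,0.033],0],[0.6,[-0.0005,0.001,0.033],0]], squeeze=8)

```text
clock: 17.75
position: [0.5122, -0.1023, 0.1356]
tool_rot: [2.287, 2.151, 0.001]
contact_force: [-0.1, 0.6, 0.2]
opening: 0.0591
grasp_force: 0.0
```

arm_command(moves=[[0.9,[0,0,0],0],[0.9,[0,0,0],0],[0.9,[0,0,0],0],[0.9,[0,0,0],0],[0.9,[0,0,0],0],[0.9,[0,0,0],0]])

```text
clock: 18.35
position: [0.5115, -0.102, 0.1346]
tool_rot: [-2.288, -2.153, 0.0]
contact_force: [0.0, -0.9, 0.1]
opening: 0.0197
grasp_force: 8.0
```

arm_command(moves=[[1,[0,0,0],0],[1,[0,0,0],0],[1,[0,0,0],0]], squeeze=45)

```text
clock: 18.65
position: [0.5115, -0.102, 0.1346]
tool_rot: [-2.288, -2.153, 0.0]
contact_force: [0.0, 0.0, -0.1]
opening: 0.0192
grasp_force: 45.0
```

arm_command(moves=[[1,[0,0,-0.0005],0],[1,[0,0,-0.001],0],[1,[0,0,-0.001],0],[1,[0,0,-0.001],0]])

```text
clock: 19.05
position: [0.5116, -0.1021, 0.1356]
tool_rot: [2.288, 2.153, -0.0]
contact_force: [0.7, -0.6, -0.5]
opening: 0.019
grasp_force: 45.0
```

arm_command(moves=[[1,[0,0,-0.0005],0],[1,[0,0,-0.001],0],[1,[0,0,-0.001],0],[1,[0,0,-0.001],0]])

```text
clock: 19.45
position: [0.5115, -0.102, 0.1365]
tool_rot: [-2.288, -2.153, 0.0]
contact_force: [0.2, -0.4, -2.7]
opening: 0.019
grasp_force: 45.0
```

arm_command(moves=[[1,[0,0,-0.0003],0],[1,[0,0,-0.0006],0],[1,[0,0,-0.0006],0],[1,[0,0,-0.0006],0]])

```text
clock: 19.85
position: [0.5115, -0.102, 0.1371]
tool_rot: [-2.288, -2.153, 0.0]
contact_force: [2.6, -0.1, -6.5]
opening: 0.0189
grasp_force: 45.0
```

arm_command(moves=[[1,[0,0,-0.0003],0],[1,[0,0,-0.0006],0],[1,[0,0,-0.0006],0],[1,[0,0,-0.0006],0]])

```text
clock: 20.25
position: [0.5115, -0.102, 0.1376]
tool_rot: [-2.288, -2.152, 0.0]
contact_force: [1.4, -0.5, -10.6]
opening: 0.019
grasp_force: 45.0
```

arm_command(moves=[[1,[0,0,-0.0004],0],[1,[0,0,-0.0007],0],[1,[0,0,-0.0007],0]])

```text
clock: 20.55
position: [0.5114, -0.102, 0.1383]
tool_rot: [-2.288, -2.152, 0.0]
contact_force: [1.3, -0.3, -14.0]
opening: 0.0192
grasp_force: 45.0
```

arm_command(moves=[[1,[0,0,0],0],[1,[0,0,0],0],[1,[0,0,0],0],[1,[0,0,0],0]])

```text
clock: 20.95
position: [0.5114, -0.102, 0.1384]
tool_rot: [-2.288, -2.152, 0.0]
contact_force: [1.5, -0.6, -14.4]
opening: 0.0192
grasp_force: 45.0
```

arm_command(moves=[[1,[0,0,0],0],[1,[0,0,0],0],[1,[0,0,0],0],[1,[0,0,0],0]])

```text
clock: 21.35
position: [0.5114, -0.102, 0.1385]
tool_rot: [-2.288, -2.152, 0.0]
contact_force: [1.1, 0.5, -15.2]
opening: 0.019
grasp_force: 45.0
```

arm_command(moves=[[1,[0,0,0.001],0],[1,[0,0,0.002],0],[1,[0,0,0.003],0],[1,[0,0,0.0037],0],[1,[0,0,0.0037],0],[1,[0,0,0.0037],0]])

```text
clock: 21.95
position: [0.512, -0.1022, 0.1354]
tool_rot: [2.287, 2.152, 0.001]
contact_force: [-0.2, 0.7, -0.6]
opening: 0.019
grasp_force: 45.0
```

arm_command(moves=[[0,[0,0,0],0],[0,[0,0,0],0],[0,[0,0,0],0],[0,[0,0,0],0],[0,[0,0,-0.01],0],[0,[0,0,-0.05],0],[0,[0,0,-0.1],0],[0,[0,0,-0.15],0],[0,[0,0,-0.15],0],[0,[0,0,-0.15],0],[0,[0,0,-0.15],0]])

```text
clock: 23.05
position: [0.5107, -0.1018, 0.2841]
tool_rot: [-2.287, -2.152, 0.001]
contact_force: [-0.1, -0.0, -0.3]
opening: 0.0876
grasp_force: 0.0
```

```bash
python3 - <<'E'
from h import *
o=r.get_obs();print(o["clock"],o["position"],o["opening"])
s=r.camera("scene");cv2.imwrite("pics/s5.png",cv2.resize(s["pixels"][120:370,140:360],None,fx=2.4,fy=2.4,interpolation=cv2.INTER_CUBIC))
E
```

```text
23.05 [ 0.51071928 -0.10177768  0.28410317] 0.087607823128795
```

View pics/s5.png

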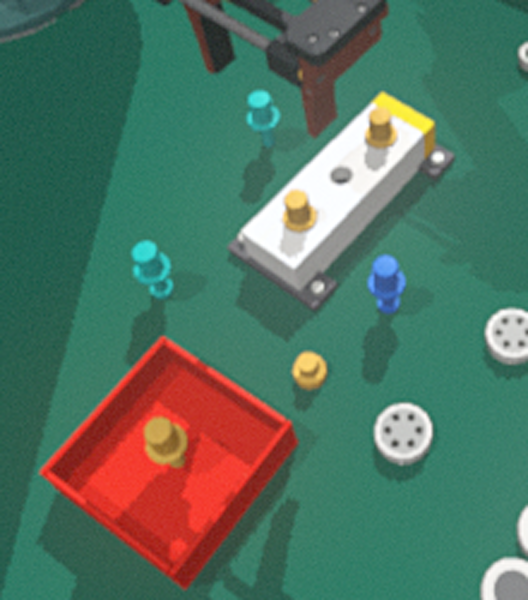

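Plugs 1 and 3 are home (crop px 380,128 and 297,212), and the loose one stands in the red tray (165,443). The rest of the bench in view is as it was.

```bash
python3 -c "
from workcell import r
print(r.hand_in())"
```

```text
the job is handed in; nothing more can be done
None
```

Job handed in: plugs 1 and 3 held at readings of about 14–18 N for some 0.8 s each and are back home in their bores, and plug 2 (middle bore) came out loose and stands in the red tray.

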